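# Line up a shaker's top plate with a drift pin, then fit its bolt

## Robot

A 6-joint arm with a two-finger parallel gripper is mounted at the origin on a cart in front of the work surface, level with it; the furniture and walls round the work are solid. World frame = base frame: x ahead of the robot, y to its left, z up, the work surface at z = 0. Lengths are in m, angles in rad, forces in N, time in s.
With the tool pointing down it reaches from about 0.225 to 0.875 m from the base axis. Payload 3.4 kg.
Tool frame: the origin (TCP) lies at the very end of the fingers, on their centre line; the grasp point (between the pads) lies 19 mm behind it; x points along the fingers, z is the direction in which the jaws open and shut, and the axes are right-handed (so a half turn about x gives the same grasp; the last joint's range is limited). The gripper opens to 85 mm and grips with 20 to 120 N. Pads are 22 mm wide; open, the fingers measure 114 mm over their backs; the gripper's body (76 mm by 85 mm) begins 54 mm behind the grasp point. The pads swing forward as they close: fully open they stand 13 mm farther back than shut.
Start: joints at [-1.259, 0.276, 1.505, -0, 1.361, -0.121], TCP at [0.241, -0.522, 0.231] pointing down, gripper open.
Joint ranges: [-2.89, 2.89], [-0.75, 2.08], [0.22, 2.7], [-1.18, 4.32], [0.11, 2.71], [-2.7, 2.7]. Speed limits (rad/s): [2.57, 2.57, 3.14, 3.14, 3.14, 3.14].

## Interface

Orientations are given as a unit quaternion [w, x, y, z].
In Python, from rig import manip, viewer, finder gives the robot as it stands.
- The arm moves only by the tool move_arm, never from a script. Its argument "rows" is a list of rows, each a list of 3 entries, a list of its own where there are three numbers: the shift along the tool's x, y, z in mm, then the turn about the tool's x in rad, then the finger opening in mm, from 0 to 85.4. A call has 1 to 8 rows; each row is the pose to reach, as a shift and turn from the pose measured when the call began, along the tool's axes at that moment; what a row does not reach only later rows make up. A row lasts 1/12 s, in which the tool goes at most 41.7 mm and 7.16 degrees, less where a joint would pass 70% of its speed; a pose out of reach is approached as far as the arm can. A call with a gripper value outside its range is refused whole. The fingers move at their own pace and stop on an object; "force" is the grip in N (left out, the last holds). Time passes only in rows, so rows that repeat a pose let the fingers close. It gives the time, the measured TCP pose, the force and the opening at its end, in the units of the state.
- manip.get_state(): the state, without advancing time (a new reading comes with each control period).
- viewer.get_image(name): name is "scene" or "top" or "wrist"; returns the picture (480x640x3 uint8, red, green, blue); there is no depth.
- viewer.get_calibration(name): a dict with "mtx" (3x3 intrinsics, pixels), "R" (3x3) and "t" (3): a world point X has camera coordinates R X + t. Camera axes: x right, y down, z forward; pixel columns grow to the right and rows downward; lengths in m; the calibration is good to about 2 mm. A picture is of the moment at which its call begins: read the wrist's pose just before it. get_calibration takes no time and is no camera call; for the wrist camera it gives the pose at the moment of the call.
- manip.sign_off(): hands the job in, once; it reports no verdict.
Trained networks look in the newest picture that a camera, given by its name, has taken for a name from the list of things; names that differ only in an ending like _2 or _b are one class to them, and where a whole thing is asked for, a point or a joint stands for the part that bears it (a point fixed in the world has none). Each returns a list of dicts, best first, with "score" (0 to 1); they miss things now and then, are a little off and sometimes report something else, mostly with a low value. They report only what shows in the picture. A call takes as long as a camera call. They do not tell look-alikes from the thing itself.
- finder.look_for(target, camera): "centre" ([column, row] in pixels, amid what is visible of it).
- finder.trace(target, camera): "mask" (480x640 bool, what is visible of it) and "centre" ([column, row] in pixels, amid what is visible of it).
The state is a dict: "clock": time; "qpos": joint angles; "qd": joint speeds; "effort": joint torques, N m; "position": TCP position; "ee_rot": TCP orientation; "contact_force": force on the tool from outside, world axes, zero at the start; "moment": the same for the moment, N m; "width": finger opening in m.
Only numpy, scipy, OpenCV 4.12 (cv2) and the standard library are available. Lean on these libraries where they do the work, as an engineer would, in place of code of your own. Each camera call takes 0.05 s, during which the arm holds its last target.

## Task

The aluminium top plate of the small shaker base is held by one bolt at its end and has swung out of line. Push the drift pin (the taller, smooth round grip in the white stand) down through the plate's middle hole into the base until its collar sits on the plate, which brings the holes into line, then drop the knurled-head bolt fully home in the remaining end hole. Leave both standing in place.

Things in the scene. Friction and masses are not known exactly. Their poses are not given: they have to be found in the camera images.
- pin_grip (a point): Centre of the smooth round grip (26 mm dia, 45 tall) of the steel drift pin, upright in one of 3 holes of a white stand (top at z 55 mm; holes 75 apart along y; which varies). Underside of its 42 mm collar, resting on the stand: 28 mm below this point. Shank reaches 42 mm lower: 16 straight, 28 dia, then a cone to a 6 mm tip (70 mm below this point). z up. 0.1-0.2 kg.
- bolt_grip (a point): Mid-head point of the bolt, upright in another hole of the stand: dark knurled flat-topped head, 26 mm dia, 31 tall. Underside of its 46 mm flange, resting on the stand: 24 mm below this point; head top 12 above. Shank 12 mm dia, 30 mm below the flange, end tapered to 6. z up, y along the row. 0.1 kg. The third piece, a ball on a neck, 45 mm tall, is not needed.
- pin_hole (a point): Axis of the base's pin hole (30 mm dia, 43 deep from here), level with the plate's top (z 49 mm). z up, y along the 210 mm base. The plate turns easily (1 N) about the bolt fitted 55 mm to -y; its equal hole starts 6-9 mm off to -x, so a pin lowered on this axis enters both holes and its cone lines up the plate. The shank ends just clear of the hole's floor.
- bolt_hole (a point): Axis of the base's end hole, 90 mm from pin_hole to +y, level with the plate's top face (z 49 mm); same axes. 28 mm dia, 43 mm deep from here. The plate (10 mm thick, aluminium) has an equal hole, 17-22 mm off to -x at the start, so that the bolt cannot pass; once the drift pin is in, it lies within 6 mm of this axis.
Things that resemble listed ones, but are neither listed nor needed, are in the scene too. Leave any pink or turquoise look-alike of the part that bears pin_grip alone. What is shaped like the part that bears bolt_grip but green or purple is not meant.

How it is judged:
On the way, in this order (a step that is already met when the one before it is completed fails the run):
1. the drift pin is fully seated through plate and base (horizontal distance between pin_grip and pin_hole below 0.012 m and z of pin_grip in the frame of pin_hole between 0.024 and 0.032 m and angle between pin_grip's own z axis and vertical below 0.17 rad), for 0.2 s.
2. the bolt is fully home in the end hole (horizontal distance between bolt_grip and bolt_hole below 0.012 m and z of bolt_grip in the frame of bolt_hole between 0.02 and 0.028 m and angle between bolt_grip's own z axis and vertical below 0.17 rad), for 0.2 s.
At the end, for the whole second after the job is handed in: The drift pin stands in the pin hole and the bolt in the bolt hole, each upright within 10 degrees, its axis within 12 mm of the base hole's axis, and seated on the plate to within 4 mm (all of step 1 and all of step 2); the robot touches nothing.
It also fails if it takes over 61 s, if anything falls off the work surface, if the arm or the gripper's body presses on something with over 40 N, if the wrist force passes 120 N, or if a joint passes its speed limit or range.

## Working session

There is one attempt and no reset: what is moved stays moved. The work goes in short steps, Python scripts to look and compute and a tool call to move; the robot and the scene stay as the last step left them, time stands still between calls to the robot, and variables do not carry over. Pictures are saved under pics/ and viewed, and the job is handed in when it is done.

Besides the shell and the picture viewer there is one more tool, called after "Emit:" as name(argument=value, ...) on one line, values as JSON. move_arm: Moves the arm, as the interface text tells. Its arguments: {"type":"object","properties":{"rows":{"type":"array"},"force":{"type":"number"}},"required":["rows"]}

```bash
ls; mkdir -p pics
python3 - <<'E'
from rig import manip, viewer, finder
import cv2,numpy as np
print(manip.get_state())
for n in ["scene","top"]:
    im=viewer.get_image(n); cv2.imwrite(f"pics/{n}0.png",im[:,:,::-1])
    c=viewer.get_calibration(n); np.savez(f"{n}.npz",**c); print(n,c)
    for t in ["pin_grip","bolt_grip","pin_hole","bolt_hole"]:
        print(t,[(round(d['score'],2),np.round(d['centre'],1)) for d in finder.look_for(t,n)])
E
```

```text
pics
{'clock': 0.0, 'qpos': array([-1.25899225e+00,  2.76625196e-01,  1.50610089e+00, -1.09059172e-05,
        1.36071248e+00, -1.21019647e-01]), 'qd': array([-0.00075499, -0.00089125, -0.0012004 , -0.00136088,  0.00191415,
       -0.00046053]), 'effort': array([ 5.08799094e-04, -4.16771007e+01, -2.45803213e+01, -1.33925200e-04,
        1.08699489e-02,  3.18207924e-06]), 'position': array([ 0.24099788, -0.52149172,  0.23043534]), 'ee_rot': array([ 0.59519483,  0.38138549,  0.5962063 , -0.38056046]), 'contact_force': array([-0.77789078,  0.58173022,  0.1194333 ]), 'moment': array([ 0.01906643, -0.03721137,  0.02512845]), 'width': 0.08547812141417341}
scene {'mtx': array([[572.71365457,   0.        , 311.65048202],
       [  0.        , 572.71365457, 246.25076786],
       [  0.        ,   0.        ,   1.        ]]), 'R': array([[ 6.36516258e-01, -7.71262932e-01,  7.37098095e-04],
       [-3.31254780e-01, -2.74244362e-01, -9.02806901e-01],
       [ 6.96503642e-01,  5.74407103e-01, -4.30045528e-01]]), 't': array([-0.39881143,  0.19806238,  0.87555936])}
pin_grip [(0.82, array([420.2, 27
[... 192 characters left out ...]
 []
top {'mtx': array([[468.77354457,   0.        , 310.33552213],
       [  0.        , 468.77354457, 234.21147237],
       [  0.        ,   0.        ,   1.        ]]), 'R': array([[-8.96410308e-03, -9.99959642e-01, -5.99451783e-04],
       [-9.84054269e-01,  8.92801339e-03, -1.77644268e-01],
       [ 1.77642451e-01, -1.00252844e-03, -9.84094586e-01]]), 't': array([-0.09468942,  0.50728985,  1.08176353])}
pin_grip [(0.68, array([410.3, 221.9])), (0.66, array([405.8, 265.6])), (0.59, array([448.8, 245.5]))]
bolt_grip [(0.81, array([349.4, 266.2])), (0.73, array([378.2, 293.7])), (0.69, array([377.1, 219.6]))]
pin_hole [(0.76, array([231.8, 205.6]))]
bolt_hole [(0.97, array([230.8, 203.1]))]
```

View pics/scene0.png

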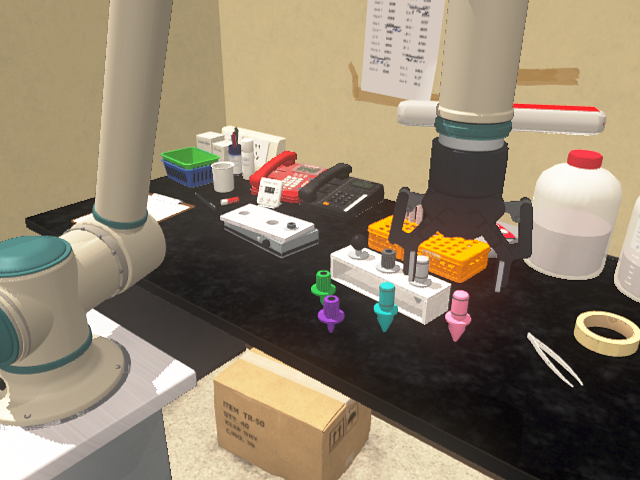

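View pics/top0.png

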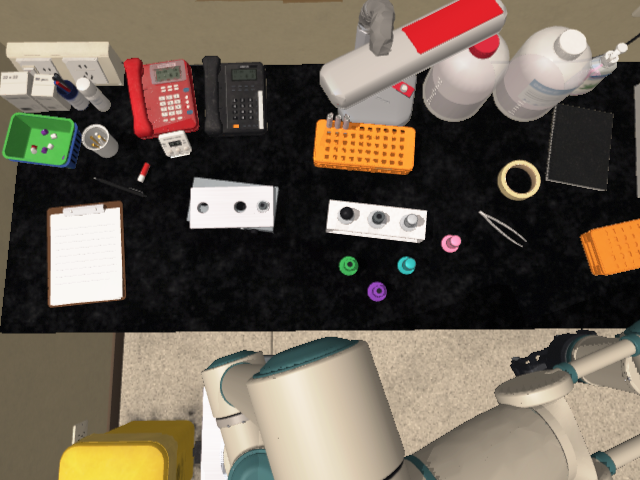

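Run:
```python
import cv2,numpy as np
a=cv2.imread("pics/scene0.png")[180:360,220:500]; b=cv2.imread("pics/top0.png")[160:330,180:480]
cv2.imwrite("pics/sc.png",cv2.resize(a,(800,514),interpolation=2)); cv2.imwrite("pics/tc.png",cv2.resize(b,(800,453),interpolation=2))
```

```text
(no output)
```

View pics/sc.png

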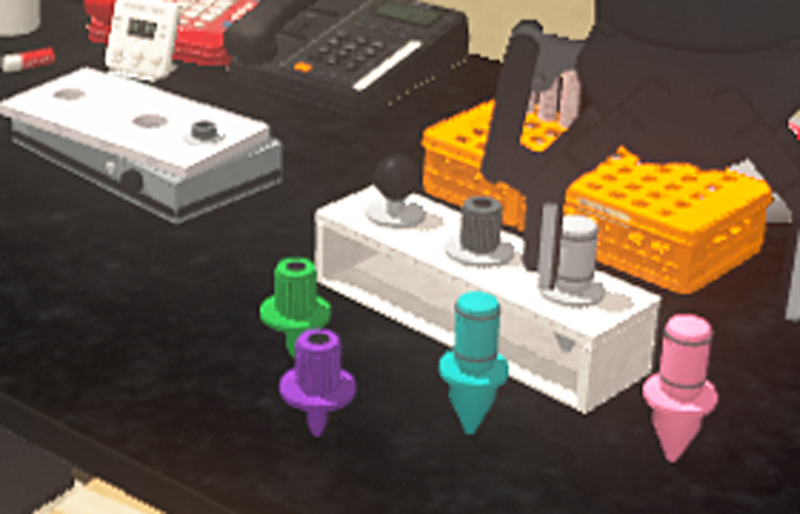

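View pics/tc.png

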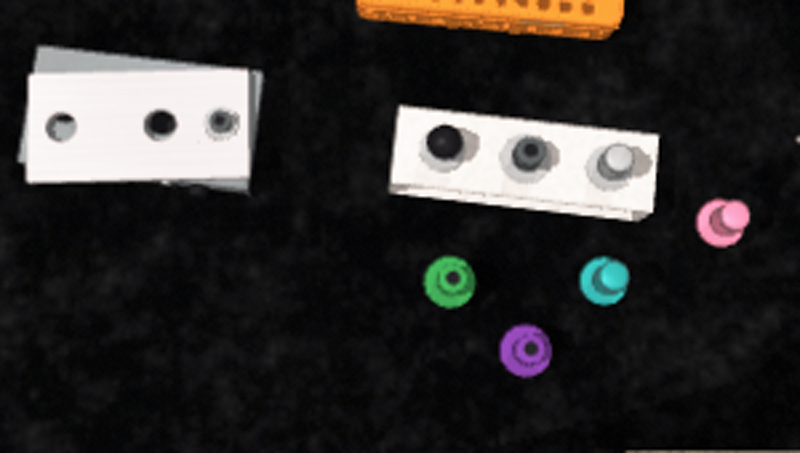

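Candidates for the pin, in scene pixels: the grey grip in the stand (420,272), turquoise (386,305) and pink (458,315). I choose the grey one. Candidates for the bolt: the dark knurled head in the stand (388,258), green (323,284), purple (331,310) and the black ball (359,245). I choose the dark knurled one. The crops confirm both. In the top view the plate is at (232,206), with the pivot bolt on its right at (263,206) and the empty end hole at (203,207).

```bash
cat > h.py <<'E'
from rig import manip, viewer, finder
import cv2,numpy as np
from scipy.spatial.transform import Rotation as Rn
def back(c,px,z):
    d=np.linalg.inv(c['mtx'])@np.array([px[0],px[1],1.]); d=c['R'].T@d; o=-c['R'].T@c['t']
    return o+d*(z-o[2])/d[2]
def proj(c,X):
    p=c['mtx']@(c['R']@np.asarray(X)+c['t']); return p[:2]/p[2]
def rot(s): q=s['ee_rot']; return Rn.from_quat([q[1],q[2],q[3],q[0]]).as_matrix()
def go(target,jawdir=None):
    """print shift(mm), turn for TCP target; jawdir = world xy direction of the jaws"""
    s=manip.get_state(); R=rot(s); d=R.T@(np.asarray(target)-s['position'])*1000
    turn=0
    if jawdir is not None:
        v=R.T@np.array([jawdir[0],jawdir[1],0.]); turn=np.arctan2(-v[1],v[2])
        turn=(turn+np.pi/2)%np.pi-np.pi/2
    print('t',round(s['clock'],2),'pos',s['position'].round(4),'q6',s['qpos'][5].round(2),'x',R[:,0].round(3),'z',R[:,2].round(3),'F',s['contact_force'].round(1),'w',round(s['width']*1e3,1))
    print('shift',d.round(1),'turn',round(turn,3))
E
python3 - <<'E'
from h import *
c=dict(np.load("top.npz"))
for n,p,z in [("pin",(412.5,220),.1055),("bolt",(378.8,217),.091),("ball",(347,213.5),.1),("hend",(203,207.5),.049),("hpin",(240,206.5),.049),("pivot",(263,205.5),.055),
 ("be1",(194,177.5),.039),("be2",(278,187),.039),("be3",(273.5,232),.039)]:
    print(n,back(c,p,z).round(4))
w=viewer.get_calibration("wrist"); s=manip.get_state()
R=rot(s); print("cam in tool",R.T@(-w['R'].T@w['t']-s['position']), (w['R']@R).round(2), w['mtx'][0,0])
go([0.4,-.15,.3],[1,0])
E
```

```text
pin [ 0.5265 -0.3331  0.1055]
bolt [ 0.5373 -0.2585  0.091 ]
ball [ 0.5443 -0.1841  0.1   ]
hend [0.5739 0.1601 0.049 ]
hpin [0.5755 0.0705 0.049 ]
pivot [0.576  0.0142 0.055 ]
be1 [0.6527 0.1871 0.039 ]
be2 [ 0.6265 -0.0207  0.039 ]
be3 [ 0.5138 -0.0102  0.039 ]
cam in tool [-1.41530551e-01  7.90562592e-02 -8.69365506e-05] [[-0.   -0.    1.  ]
 [-0.31 -0.95 -0.  ]
 [ 0.95 -0.31  0.  ]] 356.31743653190114
t 0.5 pos [ 0.2412 -0.522   0.2313] q6 -0.12 x [ 0. -0. -1.] z [ 0.419 -0.908  0.   ] F [-0.  -0.8  0.6] w 85.2
shift [ -68.7  300.2 -271.1] turn -1.138
```

Run:
```python
from h import *
go([0.5265,-.3331,.25],[.99,-.143])
```

```text
t 0.5 pos [ 0.2412 -0.522   0.2313] q6 -0.12 x [ 0. -0. -1.] z [ 0.419 -0.908  0.   ] F [-0.  -0.8  0.6] w 85.2
shift [-18.7 338.2 -51.8] turn -0.995
```

Emit:
move_arm(rows=[[[-19,338,-52],-0.995,85],[[-19,338,-52],-0.995,85],[[-19,338,-52],-0.995,85],[[-19,338,-52],-0.995,85],[[-19,338,-52],-0.995,85],[[-19,338,-52],-0.995,85],[[-19,338,-52],-0.995,85],[[-19,338,-52],-0.995,85]])

```text
clock: 1.17
position: [0.5201, -0.3367, 0.2501]
ee_rot: [0.706, 0.048, 0.705, -0.048]
contact_force: [0.6, -0.9, 0.0]
width: 0.0848
```

Run:
```python
from h import *
go([0.5265,-.3331,.25],[.99,-.143])
w=viewer.get_calibration("wrist"); im=viewer.get_image("wrist"); np.savez("w1.npz",**w)
cv2.imwrite("pics/w1.png",im[:,:,::-1])
for t in ["pin_grip","bolt_grip"]:
  for d in finder.trace(t,"wrist"): print(t,round(d['score'],2),np.round(d['centre'],1),d['mask'].sum())
for X in [(.5265,-.3331,.1055),(.5373,-.2585,.091)]: print(proj(w,X))
```

```text
t 1.17 pos [ 0.5201 -0.3367  0.2501] q6 -0.55 x [ 0. -0. -1.] z [ 0.991 -0.136  0.   ] F [ 0.6 -0.9  0. ] w 84.8
shift [0.1 4.4 5.9] turn 0.007
pin_grip 0.97 [334.1 204.4] 1583
pin_grip 0.91 [229.  207.3] 1634
pin_grip 0.9 [297.1 296.9] 1479
bolt_grip 0.88 [204.3  54.1] 2267
bolt_grip 0.81 [158.6 138.2] 1997
bolt_grip 0.58 [334. 115.] 2160
[332.05422666 214.18235769]
[332.84049314 118.50135961]
```

View pics/w1.png

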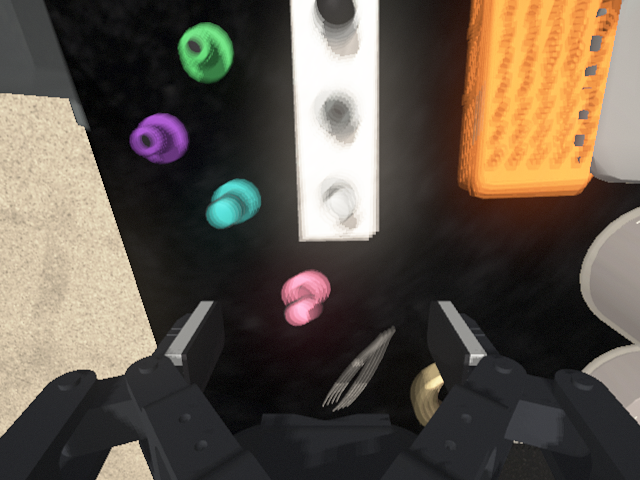

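The picture is smeared because the arm was still moving. The grey pin is at about (341,205), the dark bolt at (340,115) and the ball at (336,12). I'll retake it settled.

Run:
```python
from h import *
go([0.5265,-.3331,.25],[.99,-.143])
w=viewer.get_calibration("wrist"); im=viewer.get_image("wrist"); np.savez("w1.npz",**w)
cv2.imwrite("pics/w2.png",cv2.resize(im[0:260,220:460,::-1],(554,600),interpolation=2))
for t in ["pin_grip","bolt_grip"]:
  for d in finder.trace(t,"wrist"):
    ys,xs=np.nonzero(d['mask']); print(t,round(d['score'],2),np.round(d['centre'],1),xs.min(),xs.max(),ys.min(),ys.max())
for X in [(.5265,-.3331,.1055),(.5373,-.2585,.091)]: print(proj(w,X))
```

```text
t 1.32 pos [ 0.5209 -0.336   0.2497] q6 -0.55 x [ 0.001  0.    -1.   ] z [ 0.99  -0.138  0.001] F [-0.6 -0.3  0.9] w 84.9
shift [-0.3  3.7  5.1] turn 0.005
pin_grip 0.86 [228.2 208.9] 205 251 184 228
pin_grip 0.67 [337.  201.9] 311 354 178 225
pin_grip 0.62 [299.6 296.9] 282 318 275 326
pin_grip 0.34 [332. 118.] 307 357 90 143
bolt_grip 0.92 [156.3 140.3] 129 182 117 164
bolt_grip 0.87 [204.5  55.1] 177 229 29 84
bolt_grip 0.73 [333.6 117.8] 307 357 90 143
[331.02675276 215.30508532]
[331.61841373 119.61626639]
```

View pics/w2.png

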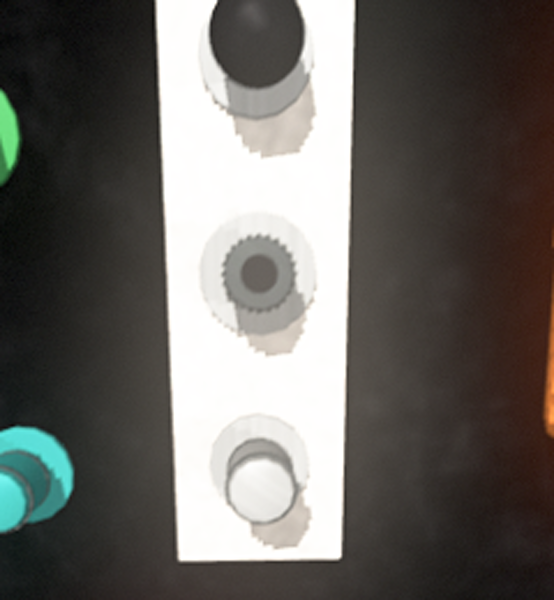

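Run:
```python
from h import *
w=dict(np.load("w1.npz"))
print(back(w,(332.6,211.5),.1055),back(w,(332.4,203.5),.059),back(w,(332.2,118.3),.091),back(w,(331.5,118.3),.057))
go([0.5275,-.331,.083-.019+.0],[.99,-.143])
```

```text
[ 0.52821982 -0.33006758  0.1055    ] [ 0.52846168 -0.33403005  0.059     ] [ 0.53789495 -0.25757095  0.091     ] [ 0.53794877 -0.25745901  0.057     ]
t 1.47 pos [ 0.5177 -0.3385  0.2496] q6 -0.55 x [-0.001 -0.    -1.   ] z [ 0.99  -0.144 -0.001] F [-0.   0.3  0.3] w 85.2
shift [185.6   8.9   8.8] turn -0.001
```

Emit:
move_arm(rows=[[[80,8,9],0,85],[[80,8,9],0,85],[[80,8,9],0,85],[[80,8,9],0,85]])

```text
clock: 1.8
position: [0.5254, -0.332, 0.168]
ee_rot: [0.703, 0.052, 0.707, -0.051]
contact_force: [-0.3, 0.4, 1.9]
width: 0.0851
```

Run:
```python
from h import *
go([0.5275,-.3315,.067],[.99,-.143])
w=viewer.get_calibration("wrist"); im=viewer.get_image("wrist")
cv2.imwrite("pics/w3.png",im[:,:,::-1])
go([0.5275,-.3315,.067],[.99,-.143])
print(proj(w,(.5275,-.3315,.1055)))
```

```text
t 1.8 pos [ 0.5254 -0.332   0.168 ] q6 -0.53 x [-0.006  0.003 -1.   ] z [ 0.989 -0.146 -0.006] F [-0.3  0.4  1.9] w 85.1
shift [101.    0.6   2.7] turn -0.003
t 1.85 pos [ 0.5269 -0.3332  0.1703] q6 -0.53 x [-0.001 -0.001 -1.   ] z [ 0.989 -0.145 -0.001] F [1.4 0.4 1.2] w 85.1
shift [103.3   1.8   0.4] turn -0.002
[328.89967521 254.04759701]
```

View pics/w3.png

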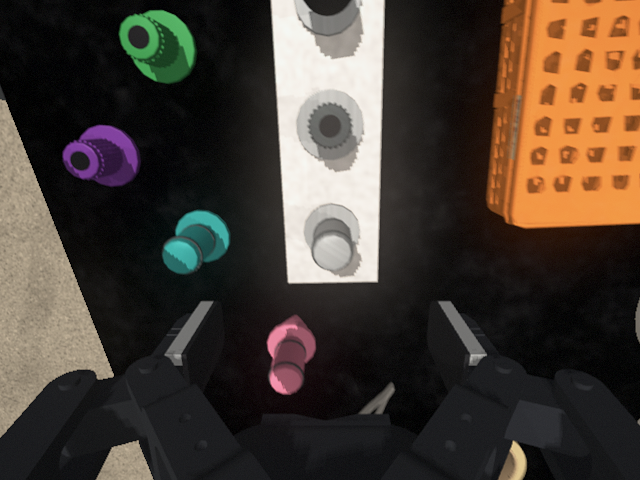

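The grey pin top at (333,250) is within 2 mm of the prediction and there is room around it. Descending to grasp.

Emit:
move_arm(rows=[[[40,2,1],0,85],[[80,2,1],0,85],[[102,2,1],0,85],[[102,2,1],0,85],[[102,2,1],0,20],[[102,2,1],0,20],[[102,2,1],0,20],[[102,2,1],0,20]], force=60)

```text
clock: 2.52
position: [0.5295, -0.3327, 0.0711]
ee_rot: [0.706, 0.05, 0.704, -0.053]
contact_force: [0.0, 0.1, -0.1]
width: 0.038
```

Run:
```python
from h import *
go([0.5275,-.3315,.067],[.99,-.143])
```

```text
t 2.52 pos [ 0.5295 -0.3327  0.0711] q6 -0.52 x [ 0.003 -0.004 -1.   ] z [ 0.989 -0.146  0.003] F [ 0.   0.1 -0.1] w 38.0
shift [ 4.1  0.9 -2.2] turn -0.003
```

Emit:
move_arm(rows=[[[3,0,-2],0,15],[[3,0,-2],0,15],[[3,0,-2],0,15],[[3,0,-2],0,15]])

```text
clock: 2.85
position: [0.5287, -0.3332, 0.0703]
ee_rot: [0.707, 0.05, 0.703, -0.054]
contact_force: [0.2, 0.0, 5.9]
width: 0.0247
```

Run:
```python
from h import *
go([0.5275,-.3315,.067],[.99,-.143])
```

```text
t 2.85 pos [ 0.5287 -0.3332  0.0703] q6 -0.53 x [ 0.006 -0.006 -1.   ] z [ 0.989 -0.145  0.007] F [0.2 0.  5.9] w 24.7
shift [ 3.3  1.6 -1.4] turn -0.003
```

Emit:
move_arm(rows=[[[-40,0,0],0,15],[[-80,0,0],0,15],[[-120,0,0],0,15],[[-160,0,0],0,15],[[-180,0,0],0,15],[[-180,0,0],0,15]])

```text
clock: 3.35
position: [0.5299, -0.3339, 0.2576]
ee_rot: [0.711, 0.047, 0.699, -0.056]
contact_force: [0.2, -0.5, -0.9]
width: 0.0245
```

Run:
```python
from h import *
go([0.57,-.02,.26],[.992,-.125])
```

```text
t 3.35 pos [ 0.5299 -0.3339  0.2576] q6 -0.53 x [ 0.016 -0.015 -1.   ] z [ 0.989 -0.145  0.018] F [ 0.2 -0.5 -0.9] w 24.5
shift [ -6.3 316.3  -5.9] turn -0.021
```

Emit:
move_arm(rows=[[[-2,316,-6],-0.02,15],[[-2,316,-6],-0.02,15],[[-2,316,-6],-0.02,15],[[-2,316,-6],-0.02,15],[[-2,316,-6],-0.02,15],[[-2,316,-6],-0.02,15],[[-2,316,-6],-0.02,15],[[-2,316,-6],-0.02,15]])

```text
clock: 4.02
position: [0.5691, -0.0158, 0.2549]
ee_rot: [0.711, 0.04, 0.7, -0.047]
contact_force: [0.2, 0.1, -1.7]
width: 0.0247
```

Emit:
move_arm(rows=[[[0,0,0],0,15],[[0,0,0],0,15],[[0,0,0],0,15],[[0,0,0],0,15]])

```text
clock: 4.35
position: [0.5687, -0.0172, 0.2544]
ee_rot: [0.711, 0.04, 0.701, -0.048]
contact_force: [-0.5, -0.4, -1.7]
width: 0.0246
```

Run:
```python
from h import *
go([0.57,-.02,.26],[.992,-.125])
w=viewer.get_calibration("wrist"); im=viewer.get_image("wrist"); np.savez("w4.npz",**w)
go([0.57,-.02,.26],[.992,-.125])
cv2.imwrite("pics/w4.png",im[:,:,::-1])
for t in ["pin_hole","bolt_hole"]:
    for d in finder.look_for(t,"wrist"): print(t,round(d['score'],2),np.round(d['centre'],1),back(w,d['centre'],.049))
```

```text
t 4.35 pos [ 0.5687 -0.0172  0.2544] q6 -0.02 x [ 0.014 -0.013 -1.   ] z [ 0.992 -0.124  0.015] F [-0.5 -0.4 -1.7] w 24.6
shift [-5.6 -2.7  1.7] turn 0.001
t 4.4 pos [ 0.5688 -0.0173  0.2545] q6 -0.02 x [ 0.014 -0.012 -1.   ] z [ 0.992 -0.125  0.016] F [ 0.1  0.1 -0.9] w 24.6
shift [-5.4 -2.6  1.6] turn 0.0
bolt_hole 0.8 [319.7  86.5] [0.58024455 0.08734463 0.049     ]
```

View pics/w4.png

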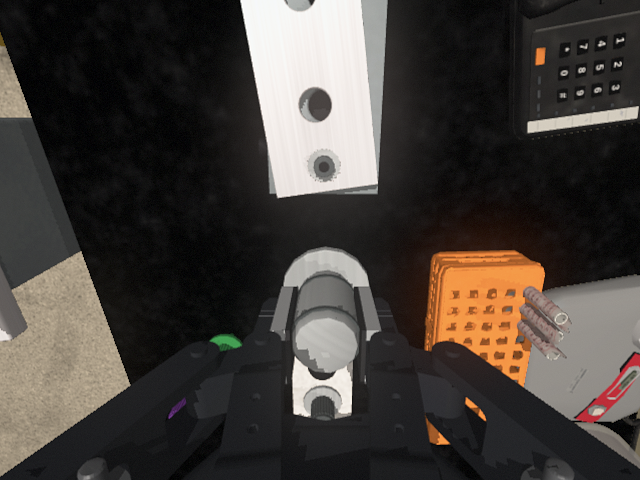

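The wrist view shows the pivot bolt at (324,167), the plate's pin hole at (316,104) and the end hole cut off at the top edge. The pin is upright in the grip. I'll move 45 mm on to see the whole plate.

Emit:
move_arm(rows=[[[-30,25,5],0,15],[[-30,45,5],0,15],[[-30,45,5],0,15],[[-30,45,5],0,15],[[-30,45,5],0,15],[[-30,45,5],0,15]])

```text
clock: 5.0
position: [0.5787, 0.0261, 0.2837]
ee_rot: [0.711, 0.04, 0.701, -0.049]
contact_force: [-2.1, 0.1, -0.5]
width: 0.0246
```

Run:
```python
from h import *
go([0.57,-.02,.26],[.992,-.125])
w=viewer.get_calibration("wrist"); im=viewer.get_image("wrist"); np.savez("w5.npz",**w)
go([0.57,-.02,.26],[.992,-.125])
cv2.imwrite("pics/w5f.png",im[:,:,::-1])
cv2.imwrite("pics/w5.png",cv2.resize(im[0:270,210:430,::-1],(489,600),interpolation=2))
```

```text
t 5.0 pos [0.5787 0.0261 0.2837] q6 0.06 x [ 0.013 -0.013 -1.   ] z [ 0.992 -0.126  0.015] F [-2.1  0.1 -0.5] w 24.6
shift [ 24.2 -46.5  -3.2] turn -0.001
t 5.05 pos [0.5787 0.0262 0.2838] q6 0.06 x [ 0.013 -0.012 -1.   ] z [ 0.992 -0.126  0.015] F [-0.4 -0.8 -1.7] w 24.7
shift [ 24.2 -46.6  -3.2] turn -0.001
```

View pics/w5.png

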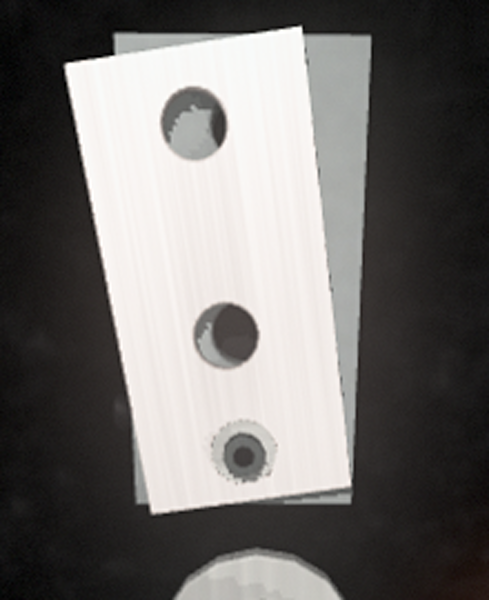

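The settled view shows the whole plate. In crop pixels the end hole is at (194,123), the pin hole at (226,335) and the pivot at (243,452). The grey base corners are at (114,33), (371,37), (351,503) and (136,503).

```bash
cat > meas.py <<'E'
from h import *
w=dict(np.load("w5.npz"))
f=lambda x,y,z: back(w,(210+(x+.5)/2.2222-.5,(y+.5)/2.2222-.5),z)
he,hp,pv=f(194,123,.049),f(226,335,.049),f(243.5,453,.052)
B=[f(x,y,.039) for x,y in [(114,33),(371,37),(351,503),(136,503)]]
P=[f(x,y,.049) for x,y in [(302,27),(65,64),(152,514),(350,488)]]
for n,v in [("end",he),("pin",hp),("piv",pv)]: print(n,v.round(4))
print("base",[b[:2].round(4) for b in B]); print("plate",[b[:2].round(4) for b in P])
Bc=np.mean(B,0);Pc=np.mean(P,0)
db=(B[0]+B[1]-B[2]-B[3]); db/=np.linalg.norm(db); db2=B[1]-B[2]; db2/=np.linalg.norm(db2); print("base y dir",db,db2)
dp=(P[0]+P[1]-P[2]-P[3]); dp/=np.linalg.norm(dp); d2=(he-hp);print("plate dir",dp,d2/np.linalg.norm(d2),np.linalg.norm(d2),np.linalg.norm(hp-pv))
print("len",np.linalg.norm(B[1]-B[2]),np.linalg.norm(B[0]-B[1]),"centers",Bc,Pc)
# plate-to-base rigid transform: rotate about pivot
for d in (db,db2):
    print("pinhole",pv+.055*d,"bolthole",pv+.145*d)
a=np.arctan2(db[1],db[0])-np.arctan2(dp[1],dp[0]); R=Rn.from_euler('z',a).as_matrix()
print(a,"pin via rot of plate about centre",(Bc+R@(hp-Pc))[:2],(Bc+R@(he-Pc))[:2],(Bc+R@(pv-Pc))[:2])
E
python3 meas.py
```

```text
end [0.5728 0.1627 0.049 ]
pin [0.5741 0.0733 0.049 ]
piv [0.5748 0.0175 0.052 ]
base [array([0.5441, 0.2024]), array([0.6523, 0.1875]), array([ 0.6253, -0.0187]), array([ 0.5168, -0.0043])]
plate [array([0.6225, 0.1925]), array([0.5228, 0.1913]), array([ 0.5255, -0.0081]), array([ 0.6245, -0.0077])]
base y dir [0.13018629 0.99148955 0.        ] [0.12986044 0.99153228 0.        ]
plate dir [-0.01165966  0.99993202  0.        ] [-0.01399508  0.99990206  0.        ] 0.08939106758708723 0.05591048815362659
len 0.20793848337566537 0.10929912302071097 centers [0.58463092 0.09173845 0.039     ] [0.57385752 0.09202187 0.049     ]
pinhole [0.58198735 0.07200044 0.052     ] bolthole [0.59370411 0.1612345  0.052     ]
pinhole [0.58196942 0.07200279 0.052     ] bolthole [0.59365686 0.1612407  0.052     ]
-0.14221679473502458 pin via rot of plate about centre [0.58220422 0.0731666 ] [0.59363468 0.16182385] [0.57502368 0.01780034]
```

Run:
```python
from h import *
im=cv2.imread("pics/w5f.png"); cv2.imwrite("pics/w5g.png",cv2.resize(im[230:400,240:410],(680,680),interpolation=2)[:600])
w=dict(np.load("w5.npz")); s=manip.get_state(); R=rot(s); p=s['position']
for dy in (-.003,0,.003): print(dy,proj(w,p+R@[-.0352,dy,0]),proj(w,p+R@[.0153,dy,0]),proj(w,p+R@[.0098,dy,0]))
```

```text
-0.003 [324.94984251 362.49924665] [325.01184678 295.55981096] [325.00680283 301.00522893]
0 [324.9406882  355.33171969] [325.00555833 290.02048239] [325.00029108 295.32355367]
0.003 [324.9313979  348.05771272] [324.99920248 284.42177517] [324.99370734 289.57906921]
```

View pics/w5g.png

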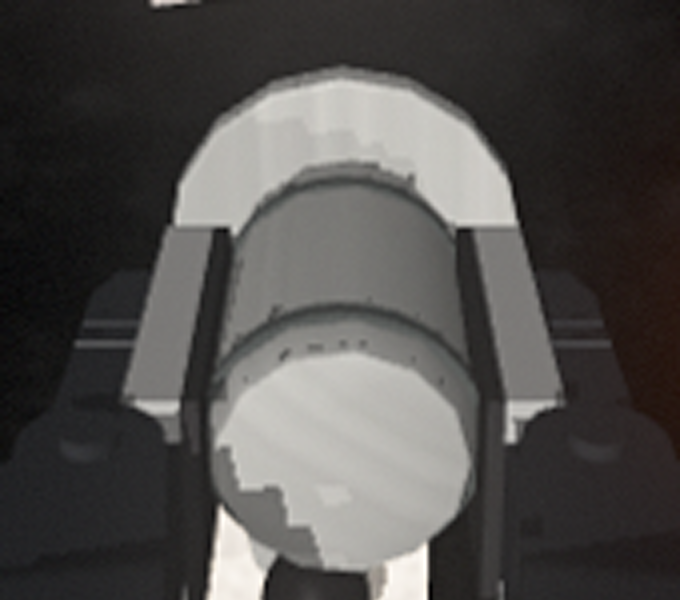

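Run:
```python
from h import *
from scipy.optimize import least_squares
w=dict(np.load("w5.npz")); s=manip.get_state(); R=rot(s); p=s['position']
P=lambda x,y,z: proj(w,p+R@np.array([x,y,z]))
def pts(v):
    h,dy,t=v   # h: grip centre ahead of TCP (neg=behind); t tilt about tool z
    def q(a,b): # a along axis up from grip centre, b along y'
        return P(h-a*np.cos(t)+b*np.sin(t), dy+a*np.sin(t)+b*np.cos(t),0)[1]
    return np.array([q(.0225,.013),q(.0225,-.013),q(-.0225,.021),q(-.028,.021)])
obs=230+(np.array([352,570,82,68])+.5)/4-.5
for fix in (True,False):
    g=(lambda v: pts([v[0],v[1],0])-obs) if fix else (lambda v: pts(v)-obs)
    r=least_squares(g,[-.0127,0] if fix else [-.0127,0,0],x_scale=.001); print(r.x,r.fun)
```

```text
[-0.00362447 -0.00218838] [-2.83424573  1.57844783  1.09599302  0.68707547]
[ 0.00040989 -0.00412204 -0.05449   ] [-0.05427763  0.0196915   0.45768021 -0.42355356]
```

Run:
```python
from h import *
s=manip.get_state(); print(s['clock'],s['position'])
c=dict(np.load("scene.npz"))
p=proj(c,s['position']); print(p)
im=viewer.get_image("scene")
x,y=p.astype(int); a,b=x-70,y-65
cv2.imwrite("pics/s6.png",cv2.resize(im[b:b+130,a:a+140,::-1],(646,600),interpolation=2)); print(a,b)
for d in finder.trace("pin_grip","scene"): print(d['score'],d['centre'])
```

```text
5.05 [0.57873221 0.02615899 0.2837739 ]
[287.01167374 120.61943842]
217 55
0.86 [290.1, 126.8]
0.86 [383.6, 306.8]
0.59 [458.3, 316.8]
```

View pics/s6.png

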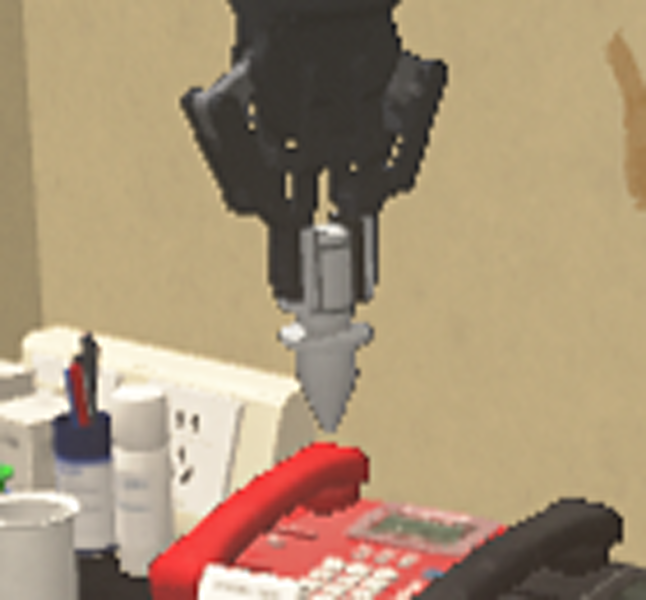

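Run:
```python
from h import *
s=manip.get_state(); R=rot(s); p=s['position']; c=dict(np.load("scene.npz"))
for h in (-.0127,-.008,-.0036,0):
  print(h,[proj(c,p+R@[h+a,-.002,0]).round(1) for a in (-.0225,.0225,.028,.070)], 'tip shifted y+3',proj(c,p+R@[h+.07,.001,0]).round(1))
```

```text
-0.0127 [array([287. , 103.3]), array([287.8, 125.4]), array([287.9, 128.1]), array([288.6, 148. ])] tip shifted y+3 [287.7 147.7]
-0.008 [array([287.1, 105.6]), array([287.9, 127.7]), array([288. , 130.3]), array([288.7, 150.2])] tip shifted y+3 [287.7 149.9]
-0.0036 [array([287.2, 107.8]), array([288. , 129.8]), array([288. , 132.5]), array([288.8, 152.3])] tip shifted y+3 [287.8 152. ]
0 [array([287.2, 109.6]), array([288. , 131.5]), array([288.1, 134.2]), array([288.8, 153.9])] tip shifted y+3 [287.9 153.6]
```

Run:
```python
from h import *
go([0.5815,.072,.125],[.9915,-.130])
```

```text
t 5.15 pos [0.5789 0.0264 0.2839] q6 0.06 x [ 0.014 -0.012 -1.   ] z [ 0.992 -0.126  0.015] F [-1.  -0.  -1.1] w 24.5
shift [158.4  47.3  -5.6] turn 0.004
```

Emit:
move_arm(rows=[[[0,40,-6],0,15],[[35,47,-6],0,15],[[75,47,-6],0,15],[[115,47,-6],0,15],[[150,47,-6],0,15],[[158,47,-6],0,15],[[158,47,-6],0,15],[[158,47,-6],0,15]])

```text
clock: 5.82
position: [0.5821, 0.0716, 0.1264]
ee_rot: [0.711, 0.041, 0.7, -0.049]
contact_force: [0.1, -0.1, 0.2]
width: 0.0245
```

Run:
```python
from h import *
go([0.5815,.072,.125],[.9915,-.130])
im=viewer.get_image("scene"); cv2.imwrite("pics/s7.png",cv2.resize(im[130:260,200:340,::-1],(646,600),interpolation=2))
im=viewer.get_image("wrist"); cv2.imwrite("pics/w7.png",im[:,:,::-1])
go([0.5815,.072,.125],[.9915,-.130])
```

```text
t 5.82 pos [0.5821 0.0716 0.1264] q6 0.14 x [ 0.015 -0.012 -1.   ] z [ 0.992 -0.126  0.017] F [ 0.1 -0.1  0.2] w 24.5
shift [ 1.4  0.4 -0.6] turn 0.004
t 5.92 pos [0.5832 0.0717 0.1281] q6 0.14 x [ 0.019 -0.012 -1.   ] z [ 0.992 -0.126  0.021] F [ 0.3 -0.8 -0.4] w 24.8
shift [ 3.1  0.1 -1.8] turn 0.004
```

View pics/s7.png

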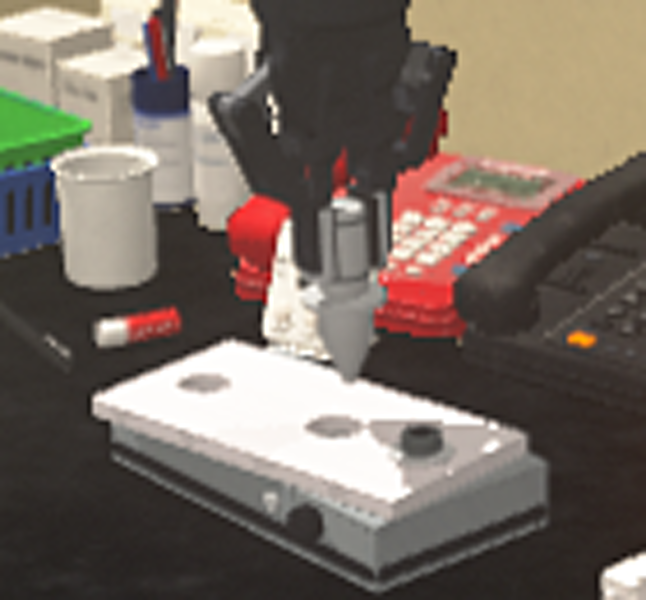

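View pics/w7.png

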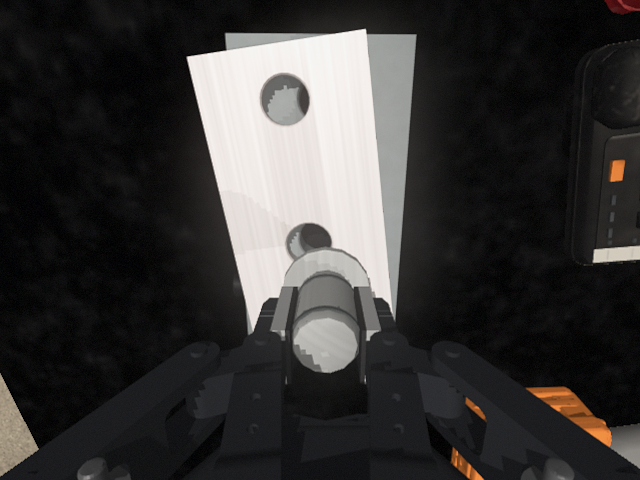

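Run:
```python
from h import *
c=dict(np.load("scene.npz")); f=lambda x,y:(200+(x+.5)/4.615-.5,130+(y+.5)/4.615-.5)
for z in (.068,.070): print("tip",back(c,f(347,382),z))
for n,x,y in [("pin",333,427),("end",204,383)]: print(n,back(c,f(x,y),.049))
print("pivot",back(c,f(421,438),.057))
```

```text
tip [0.58358074 0.07260017 0.068     ]
tip [0.5799963  0.06920092 0.07      ]
pin [0.57038255 0.07037207 0.049     ]
end [0.57027662 0.1599469  0.049     ]
pivot [0.57376281 0.01586039 0.057     ]
```

Run:
```python
from h import *
go([0.5805,.071,.088],[.9915,-.130])
```

```text
t 5.92 pos [0.5832 0.0717 0.1281] q6 0.14 x [ 0.019 -0.012 -1.   ] z [ 0.992 -0.126  0.021] F [ 0.3 -0.8 -0.4] w 24.8
shift [40.1 -0.6 -3.5] turn 0.004
```

Emit:
move_arm(rows=[[[10,0,-3],0,15],[[20,0,-3],0,15],[[30,0,-3],0,15],[[40,0,-3],0,15],[[40,0,-3],0,15],[[40,0,-3],0,15]], force=80)

```text
clock: 6.42
position: [0.5803, 0.0716, 0.0868]
ee_rot: [0.712, 0.041, 0.699, -0.049]
contact_force: [-0.7, -0.2, -0.6]
width: 0.0241
```

Run:
```python
from h import *
go([0.5805,.071,.066],[.9915,-.130])
im=viewer.get_image("scene"); cv2.imwrite("pics/s8.png",cv2.resize(im[150:260,200:340,::-1],(700,550),interpolation=2))
go([0.5805,.071,.066],[.9915,-.130])
```

```text
t 6.42 pos [0.5803 0.0716 0.0868] q6 0.15 x [ 0.017 -0.012 -1.   ] z [ 0.992 -0.126  0.018] F [-0.7 -0.2 -0.6] w 24.1
shift [20.8 -0.3 -0.1] turn 0.004
t 6.47 pos [0.581  0.0716 0.0875] q6 0.15 x [ 0.018 -0.012 -1.   ] z [ 0.992 -0.126  0.02 ] F [ 1.5 -0.1 -0.3] w 24.4
shift [21.5 -0.4 -0.8] turn 0.004
```

View pics/s8.png

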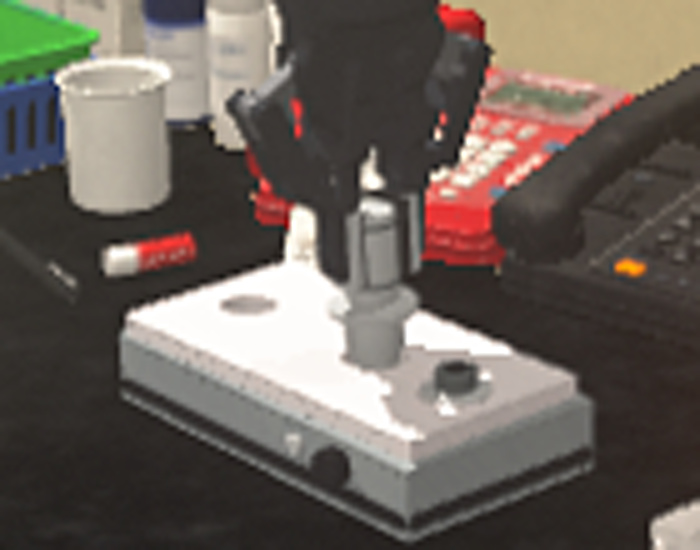

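The cone has entered both holes and the plate has already swung nearly into line, with almost no force. Pushing on in small steps.

Emit:
move_arm(rows=[[[4,0,-1],0,15],[[8,0,-1],0,15],[[12,0,-1],0,15],[[12,0,-1],0,15]])

```text
clock: 6.8
position: [0.5796, 0.0716, 0.0746]
ee_rot: [0.712, 0.041, 0.699, -0.049]
contact_force: [0.0, 0.3, -0.5]
width: 0.0242
```

Run:
```python
from h import *
go([0.5805,.071,.064],[.9915,-.130])
```

```text
t 6.8 pos [0.5796 0.0716 0.0746] q6 0.15 x [ 0.017 -0.012 -1.   ] z [ 0.992 -0.126  0.018] F [ 0.   0.3 -0.5] w 24.2
shift [10.6 -0.3  0.7] turn 0.004
```

Emit:
move_arm(rows=[[[3,0,0],0,15],[[6,0,0],0,15],[[9,0,0],0,15],[[11,0,0],0,15],[[11,0,0],0,15]])

```text
clock: 7.22
position: [0.5813, 0.0715, 0.065]
ee_rot: [0.713, 0.041, 0.698, -0.049]
contact_force: [0.2, -0.1, 7.0]
width: 0.0244
```

Run:
```python
from h import *
go([0.5805,.071,.064],[.9915,-.130])
im=viewer.get_image("scene"); cv2.imwrite("pics/s9.png",cv2.resize(im[150:260,200:340,::-1],(700,550),interpolation=2))
go([0.5805,.071,.064],[.9915,-.130])
```

```text
t 7.22 pos [0.5813 0.0715 0.065 ] q6 0.15 x [ 0.02  -0.012 -1.   ] z [ 0.992 -0.126  0.022] F [ 0.2 -0.1  7. ] w 24.4
shift [ 1.  -0.6 -0.7] turn 0.003
t 7.27 pos [0.5813 0.0715 0.065 ] q6 0.15 x [ 0.02  -0.012 -1.   ] z [ 0.992 -0.126  0.022] F [ 0.7 -1.   6.6] w 24.0
shift [ 1.  -0.6 -0.7] turn 0.004
```

View pics/s9.png

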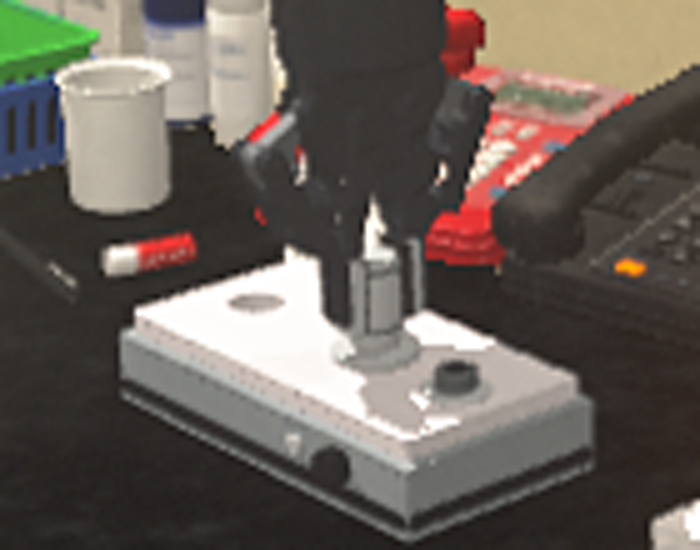

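The collar rests on the plate at about (380,348), with a 7 N reaction. One more slight press, then release and rise.

Emit:
move_arm(rows=[[[2,0,0],0,15],[[2,0,0],0,15],[[0,0,0],0,70],[[0,0,0],0,70],[[0,0,0],0,70],[[0,0,0],0,70],[[0,0,0],0,70],[[0,0,0],0,70]])

```text
clock: 7.93
position: [0.5812, 0.0715, 0.0647]
ee_rot: [0.713, 0.041, 0.698, -0.049]
contact_force: [-0.3, -0.4, 1.1]
width: 0.0698
```

Emit:
move_arm(rows=[[[-40,0,0],0,85],[[-80,-10,0],0,85],[[-120,-20,0],0,85],[[-160,-40,0],0,85],[[-190,-40,0],0,85],[[-190,-40,0],0,85],[[-190,-40,0],0,85],[[-190,-40,0],0,85]])

```text
clock: 8.6
position: [0.5717, 0.0342, 0.2542]
ee_rot: [0.712, 0.041, 0.699, -0.049]
contact_force: [-0.6, 0.5, -0.8]
width: 0.085
```

Run:
```python
from h import *
go([0.5378,-.257,.2],[.99,-.138])
w=viewer.get_calibration("wrist"); im=viewer.get_image("wrist"); np.savez("w10.npz",**w)
go([0.5378,-.257,.2],[.99,-.138])
cv2.imwrite("pics/w10.png",im[:,:,::-1])
```

```text
t 8.6 pos [0.5717 0.0342 0.2542] q6 0.07 x [ 0.019 -0.012 -1.   ] z [ 0.992 -0.126  0.02 ] F [-0.6  0.5 -0.8] w 85.0
shift [  57.  -292.7    2. ] turn 0.012
t 8.65 pos [0.5714 0.0343 0.2533] q6 0.07 x [ 0.017 -0.012 -1.   ] z [ 0.992 -0.126  0.018] F [ 0.2 -0.8 -0.6] w 85.2
shift [  56.2 -292.7    2.5] turn 0.012
```

View pics/w10.png

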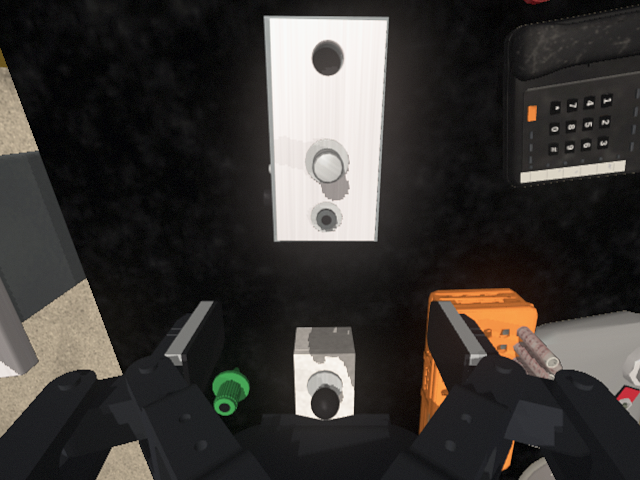

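The pin stands seated at (327,164), the plate is square on the base, and the end hole at (328,58) is clear. I'll measure that hole closely.

Run:
```python
from h import *
im=cv2.imread("pics/w10.png"); cv2.imwrite("pics/w10c.png",cv2.resize(im[10:250,250:400],None,fx=2.5,fy=2.5,interpolation=2))
w=dict(np.load("w10.npz"))
for n,p,z in [("end",(328,58),.049),("pintop",(327.3,165.5),.0995),("pivot",(326.5,217),.052),("TL",(264.5,17),.049),("TR",(389,17),.049),("BL",(274,241),.049),("BR",(377.5,241),.049)]: print(n,back(w,p,z).round(4))
```

```text
end [0.5947 0.1609 0.049 ]
pintop [0.582  0.0749 0.0995]
pivot [0.5752 0.0182 0.052 ]
TL [0.5452 0.1988 0.049 ]
TR [0.6503 0.1858 0.049 ]
BL [ 0.5185 -0.0008  0.049 ]
BR [ 0.6242 -0.0151  0.049 ]
```

View pics/w10c.png

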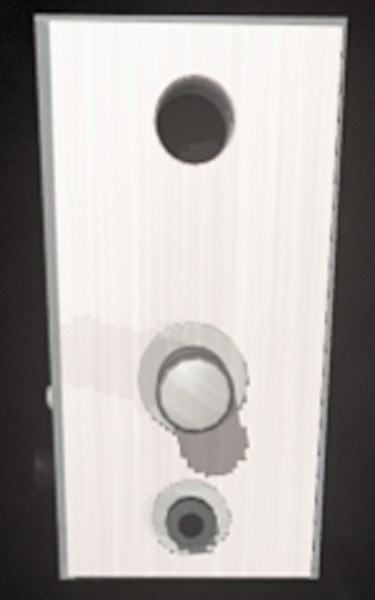

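Emit:
move_arm(rows=[[[0,-40,0],0.012,85],[[56,-293,2],0.012,85],[[56,-293,2],0.012,85],[[56,-293,2],0.012,85],[[56,-293,2],0.012,85],[[56,-293,2],0.012,85],[[56,-293,2],0.012,85],[[56,-293,2],0.012,85]])

```text
clock: 9.32
position: [0.5349, -0.2623, 0.196]
ee_rot: [0.709, 0.046, 0.701, -0.054]
contact_force: [0.7, 0.5, -0.4]
width: 0.0848
```

Emit:
move_arm(rows=[[[0,-5,0],0,85],[[0,-5,0],0,85],[[0,-5,0],0,85],[[0,-5,0],0,85]])

```text
clock: 9.65
position: [0.5344, -0.2656, 0.1958]
ee_rot: [0.709, 0.046, 0.701, -0.053]
contact_force: [-0.2, 0.3, -0.3]
width: 0.0849
```

Run:
```python
from h import *
go([0.5378,-.257,.066],[.99,-.138])
w=viewer.get_calibration("wrist"); im=viewer.get_image("wrist"); np.savez("w11.npz",**w)
go([0.5378,-.257,.066],[.99,-.138])
cv2.imwrite("pics/w11.png",im[:,:,::-1])
print(proj(w,(.5378,-.257,.091)))
```

```text
t 9.65 pos [ 0.5344 -0.2656  0.1958] q6 -0.43 x [ 0.01  -0.011 -1.   ] z [ 0.99  -0.14   0.012] F [-0.2  0.3 -0.3] w 84.9
shift [129.7  10.2   0.6] turn -0.002
t 9.7 pos [ 0.5346 -0.2656  0.1962] q6 -0.43 x [ 0.011 -0.011 -1.   ] z [ 0.99  -0.14   0.012] F [ 1.6 -0.7  0.2] w 85.0
shift [130.1  10.2   0.4] turn -0.002
[326.27317779 220.84170283]
```

View pics/w11.png

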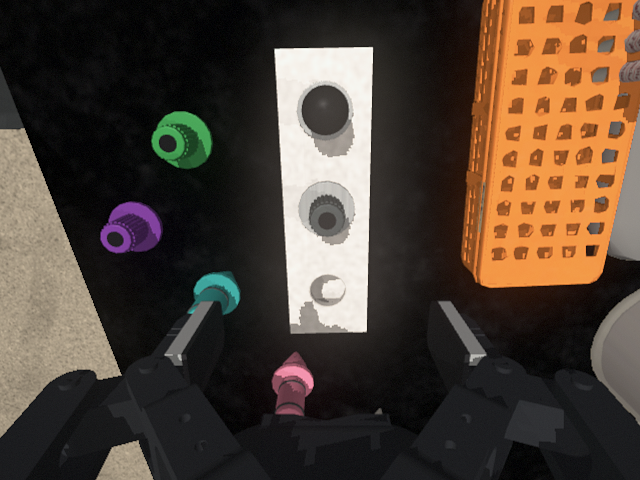

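The dark bolt's top is at (327,220), matching the prediction (326,221), so I descend.

Emit:
move_arm(rows=[[[40,10,0],0,85],[[80,10,0],0,85],[[115,10,0],0,85],[[129,10,0],0,85],[[129,10,0],0,85],[[129,10,0],0,15],[[129,10,0],0,15],[[129,10,0],0,15]], force=60)

```text
clock: 10.37
position: [0.539, -0.2576, 0.0693]
ee_rot: [0.711, 0.045, 0.7, -0.054]
contact_force: [-0.1, -1.0, 0.7]
width: 0.0506
```

Emit:
move_arm(rows=[[[0,0,0],0,15],[[0,0,0],0,15],[[0,0,0],0,15],[[0,0,0],0,15],[[0,0,0],0,15]])

```text
clock: 10.78
position: [0.5401, -0.2582, 0.0715]
ee_rot: [0.712, 0.044, 0.699, -0.055]
contact_force: [-0.4, 1.2, 6.4]
width: 0.023
```

Run:
```python
from h import *
go([0.5378,-.257,.066],[.99,-.138])
```

```text
t 10.78 pos [ 0.5401 -0.2582  0.0715] q6 -0.42 x [ 0.018 -0.016 -1.   ] z [ 0.99  -0.139  0.02 ] F [-0.4  1.2  6.4] w 23.0
shift [ 5.4  0.9 -2.5] turn -0.002
```

Emit:
move_arm(rows=[[[-40,0,0],0,15],[[-80,0,0],0,15],[[-120,0,0],0,15],[[-150,0,0],0,15],[[-170,0,0],0,15],[[-170,0,0],0,15]])

```text
clock: 11.28
position: [0.5394, -0.2571, 0.2478]
ee_rot: [0.716, 0.043, 0.695, -0.057]
contact_force: [0.8, -0.9, -0.4]
width: 0.0227
```

Run:
```python
from h import *
go([0.592,.161,.24],[.9915,-.13])
im=viewer.get_image("wrist"); cv2.imwrite("pics/w12.png",im[:,:,::-1])
```

```text
t 11.28 pos [ 0.5394 -0.2571  0.2478] q6 -0.42 x [ 0.028 -0.022 -0.999] z [ 0.99  -0.139  0.03 ] F [ 0.8 -0.9 -0.4] w 22.7
shift [ 2.000e-01  4.214e+02 -6.500e+00] turn -0.01
```

View pics/w12.png

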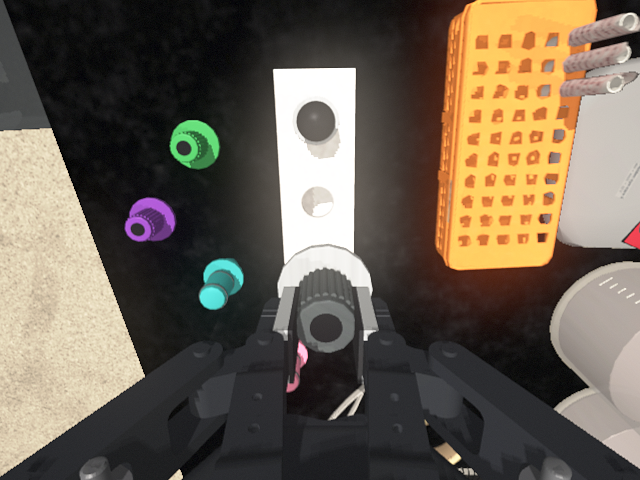

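The bolt is held straight at (326,325). Carrying it over to the end hole.

Emit:
move_arm(rows=[[[0,421,-6],-0.01,15],[[0,421,-6],-0.01,15],[[0,421,-6],-0.01,15],[[0,421,-6],-0.01,15],[[0,421,-6],-0.01,15],[[0,421,-6],-0.01,15],[[0,421,-6],-0.01,15],[[0,421,-6],-0.01,15]])

```text
clock: 12.0
position: [0.5786, 0.0769, 0.2365]
ee_rot: [0.713, 0.04, 0.698, -0.052]
contact_force: [1.3, -0.5, -1.5]
width: 0.023
```

Run:
```python
from h import *
go([0.592,.161,.24],[.9915,-.13])
```

```text
t 12.0 pos [0.5786 0.0769 0.2365] q6 0.16 x [ 0.02  -0.019 -1.   ] z [ 0.991 -0.13   0.022] F [ 1.3 -0.5 -1.5] w 23.0
shift [-4.8 85.   2.4] turn -0.0
```

Emit:
move_arm(rows=[[[0,40,2],0,15],[[0,85,2],0,15],[[40,85,2],0,15],[[80,85,2],0,15],[[105,85,2],0,15],[[115,85,2],0,15],[[115,85,2],0,15],[[115,85,2],0,15]])

```text
clock: 12.67
position: [0.594, 0.1585, 0.1198]
ee_rot: [0.713, 0.04, 0.698, -0.053]
contact_force: [0.8, 0.1, -0.5]
width: 0.0229
```

Run:
```python
from h import *
go([0.5925,.1615,.09],[.9915,-.13])
im=viewer.get_image("scene"); cv2.imwrite("pics/s13.png",cv2.resize(im[130:260,180:340,::-1],(738,600),interpolation=2))
im=viewer.get_image("top"); cv2.imwrite("pics/t13.png",cv2.resize(im[160:250,160:300,::-1],(778,500),interpolation=2))
go([0.5925,.1615,.09],[.9915,-.13])
```

```text
t 12.67 pos [0.594  0.1585 0.1198] q6 0.3 x [ 0.019 -0.019 -1.   ] z [ 0.991 -0.13   0.021] F [ 0.8  0.1 -0.5] w 22.9
shift [29.7  3.3 -2.5] turn -0.001
t 12.77 pos [0.5955 0.1587 0.122 ] q6 0.3 x [ 0.023 -0.019 -1.   ] z [ 0.991 -0.13   0.025] F [ 0.5 -0.6 -0.2] w 23.1
shift [31.8  2.9 -4.1] turn -0.001
```

View pics/s13.png

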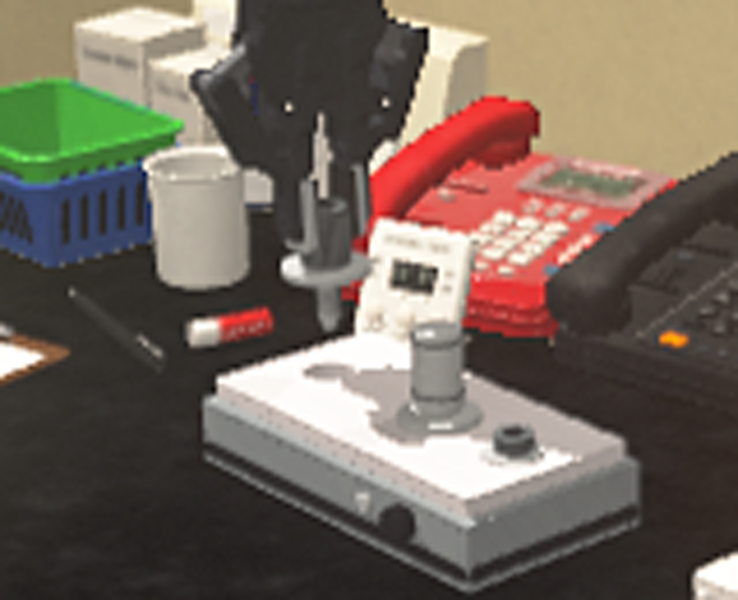

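Run:
```python
from h import *
c=dict(np.load("scene.npz")); f=lambda x,y:(180+(x+.5)/4.6125-.5,130+(y+.5)/4.615-.5)
print("tip",back(c,f(330,330),.0745),"hole",back(c,f(332,372),.049),"pin top",back(c,f(439,328),.0995), "pin collar ctr",back(c,f(439,415),.053))
go([0.5925,.1615,.09],[.9915,-.13])
```

```text
tip [0.5880377  0.15185569 0.0745    ] hole [0.59255943 0.15653203 0.049     ] pin top [0.57781268 0.06613325 0.0995    ] pin collar ctr [0.57891431 0.0688618  0.053     ]
t 12.77 pos [0.5955 0.1587 0.122 ] q6 0.3 x [ 0.023 -0.019 -1.   ] z [ 0.991 -0.13   0.025] F [ 0.5 -0.6 -0.2] w 23.1
shift [31.8  2.9 -4.1] turn -0.001
```

Emit:
move_arm(rows=[[[10,3,-4],0,15],[[20,3,-4],0,15],[[30,3,-4],0,15],[[38,3,-4],0,15],[[38,3,-4],0,15]])

```text
clock: 13.18
position: [0.5911, 0.161, 0.0815]
ee_rot: [0.713, 0.04, 0.698, -0.053]
contact_force: [-0.4, 0.1, -1.0]
width: 0.0227
```

Run:
```python
from h import *
go([0.5925,.1615,.064],[.9915,-.13])
im=viewer.get_image("scene"); cv2.imwrite("pics/s14.png",cv2.resize(im[130:260,180:340,::-1],(738,600),interpolation=2))
go([0.5925,.1615,.064],[.9915,-.13])
```

```text
t 13.18 pos [0.5911 0.161  0.0815] q6 0.31 x [ 0.019 -0.019 -1.   ] z [ 0.991 -0.13   0.021] F [-0.4  0.1 -1. ] w 22.7
shift [17.5  0.9  0.9] turn -0.001
t 13.23 pos [0.5917 0.1612 0.0823] q6 0.31 x [ 0.02  -0.019 -1.   ] z [ 0.991 -0.13   0.023] F [ 0.2 -0.4 -0.9] w 22.9
shift [18.3  0.7  0.3] turn -0.001
```

View pics/s14.png

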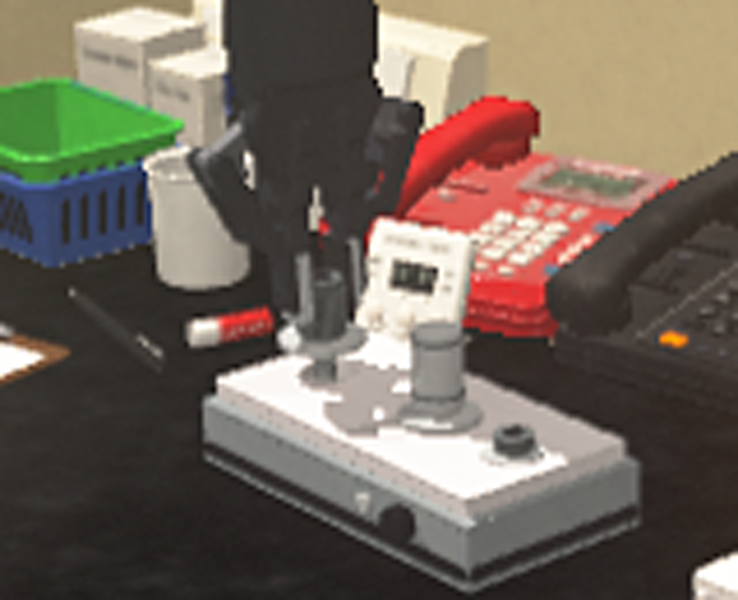

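The bolt shank is in the hole at crop pixel (322,375), with no contact force. Lowering to the flange.

Emit:
move_arm(rows=[[[6,1,1],0,15],[[11,1,1],0,15],[[15,1,1],0,15],[[17,1,1],0,15],[[17,1,1],0,15]])

```text
clock: 13.65
position: [0.5938, 0.1617, 0.0657]
ee_rot: [0.714, 0.04, 0.697, -0.053]
contact_force: [-0.9, 0.3, 0.4]
width: 0.0228
```

Run:
```python
from h import *
go([0.5925,.1615,.064],[.9915,-.13])
im=viewer.get_image("scene"); cv2.imwrite("pics/s15.png",cv2.resize(im[130:260,180:340,::-1],(738,600),interpolation=2))
go([0.5925,.1615,.064],[.9915,-.13])
```

```text
t 13.65 pos [0.5938 0.1617 0.0657] q6 0.31 x [ 0.022 -0.019 -1.   ] z [ 0.991 -0.13   0.024] F [-0.9  0.3  0.4] w 22.8
shift [ 1.7 -0.3 -1.3] turn -0.001
t 13.7 pos [0.5937 0.1616 0.0656] q6 0.31 x [ 0.021 -0.019 -1.   ] z [ 0.991 -0.13   0.024] F [ 0.1 -0.5  1.4] w 22.9
shift [ 1.6 -0.3 -1.2] turn -0.001
```

View pics/s15.png

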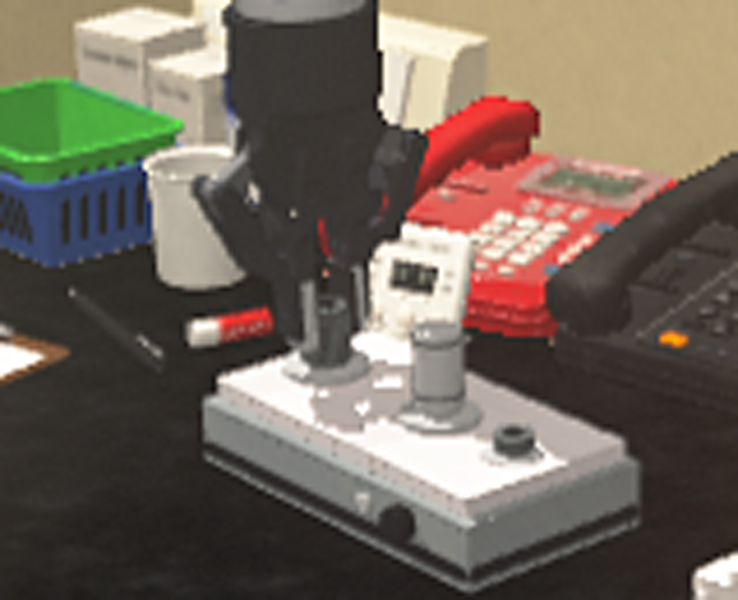

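The flange rests on the plate at (326,368). A slight press, then release and rise.

Emit:
move_arm(rows=[[[1,0,0],0,15],[[1,0,0],0,15],[[0,0,0],0,70],[[0,0,0],0,70],[[0,0,0],0,70],[[0,0,0],0,70],[[0,0,0],0,70],[[0,0,0],0,70]])

```text
clock: 14.37
position: [0.5936, 0.1616, 0.0654]
ee_rot: [0.713, 0.04, 0.698, -0.053]
contact_force: [-0.6, 0.0, 1.4]
width: 0.0699
```

Emit:
move_arm(rows=[[[-40,0,0],0,85],[[-80,0,0],0,85],[[-120,-30,0],0,85],[[-160,-70,0],0,85],[[-185,-100,0],0,85],[[-185,-110,0],0,85],[[-185,-110,0],0,85],[[-185,-110,0],0,85]])

```text
clock: 15.03
position: [0.5756, 0.0552, 0.2533]
ee_rot: [0.714, 0.041, 0.697, -0.053]
contact_force: [0.1, -0.0, -1.0]
width: 0.0851
```

Run:
```python
from h import *
w=viewer.get_calibration("wrist"); im=viewer.get_image("wrist"); np.savez("w16.npz",**w); cv2.imwrite("pics/w16.png",im[:,:,::-1])
im=viewer.get_image("scene"); cv2.imwrite("pics/s16.png",cv2.resize(im[130:260,180:340,::-1],(738,600),interpolation=2))
go([0.5925,.1615,.064],[.9915,-.13])
```

```text
t 15.13 pos [0.5747 0.0568 0.2512] q6 0.12 x [ 0.019 -0.018 -1.   ] z [ 0.991 -0.13   0.021] F [-0.   0.4  0.1] w 85.2
shift [ 1.855e+02  1.090e+02 -1.000e-01] turn -0.001
```

View pics/w16.png

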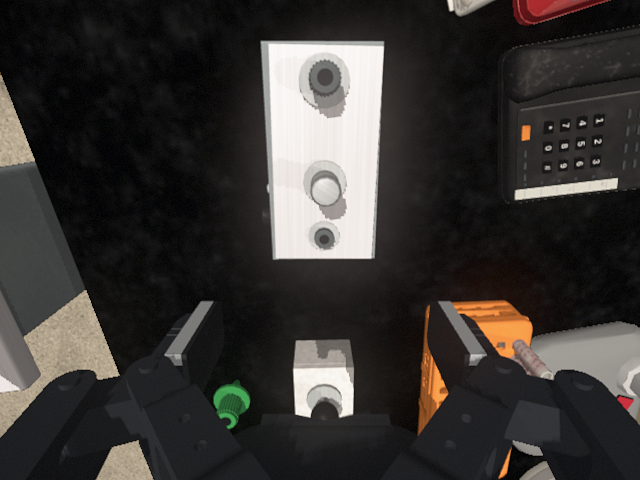

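View pics/s16.png

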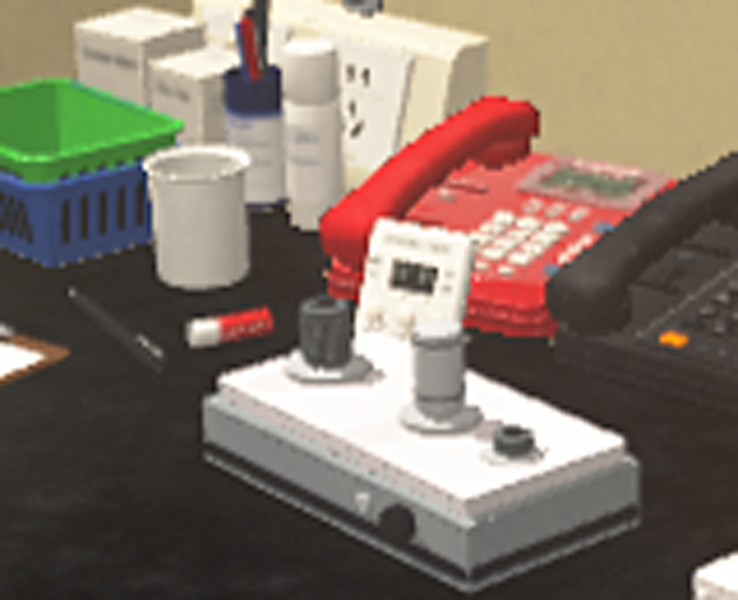

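Both parts stand upright and seated, the bolt at (325,77) and the pin at (325,187) in the wrist view, and the gripper is clear. One quick number check, then I hand in.

Run:
```python
from h import *
w=dict(np.load("w16.npz"))
b=back(w,(325,77),.085);p=back(w,(325.7,189.5),.0995);v=back(w,(323.5,237),.052); d=np.array([.13,.9915,0])
print(b,p,v,"bolt err",(b-v-.145*d)[:2],"pin err",(p-v-.055*d)[:2])
print(manip.sign_off())
```

```text
[0.59441262 0.16233804 0.085     ] [0.58290378 0.07550017 0.0995    ] [0.57417366 0.01762414 0.052     ] bolt err [0.00138896 0.00094641] pin err [0.00158012 0.00334354]
the job is handed in; nothing more can be done
None
```

The drift pin and the knurled bolt are both in place, and I handed the job in at about 15 s of the 61 s allowed. No verdict came back.

- **Drift pin:** I took the grey pin from the stand and lowered it on the base hole's axis, found from the base outline and the pivot bolt. The cone swung the plate into line. The collar came down on the plate with about a 7 N reaction.
- **Bolt:** I took the dark knurled bolt and lowered it into the end hole. Its flange came down on the plate, with almost no force (about 1 N).
- **Last checks:** The final wrist and scene pictures show both parts upright and seated, the plate square on the base and the gripper clear. Measured from the pivot, the bolt's axis is about 1.7 mm off its hole axis. The pin's is about 3.7 mm off. The limit is 12 mm for both.
- **Disagreements:** The cameras differed from each other by 2–5 mm throughout. A close wrist view suggested the pin had slipped or tilted in the grip, but the scene camera did not show this and the pin went in normally. The tool also crept to about 2° off vertical along the way, with no visible effect.

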